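# Read a book's code sticker with the reader pen

### The job

Play the book on the stand: take the reader pen out of its charging dock, set its tip on the round code sticker on the book's cover with the pen square to the cover, and keep the tip pushed in and still for a good second while it reads. Press only lightly - the cover stands a little ajar and must first close under the tip, and the stand must not be pushed down - then stand the pen gently back in its dock, tip down and fully home. Leave everything else where it is.

Things in the scene. Friction and masses are not known exactly. Their poses are not given: they have to be found in the camera images.
- pen: White reader pen, 145 mm long, 85 g. A bar 30 mm wide (y) by 20 mm (x) from 45 to 145 mm above the tip; below it a grey round nose 18 mm across narrows to a black spring tip 8 mm across. Origin: end of the tip; z runs from tip to blunt end. It stands tip down in the dock; the part above 84 mm is free: grip across the 30 mm width, 105 to 115 mm above the tip.
- pen_nib (a joint): How far the pen's spring tip is pushed into the nose, in m: 0 is out, 0.003 fully in. It begins to move at 1.2 N and is fully in at 3.6 N; the pen reads from 0.0018 (2.6 N).
- pen_tip (a point): End of the pen's spring tip (rounded, 4 mm radius); it moves with the tip; z runs up the pen.
- dock: Black charging dock, fixed: a foot 85 x 95 mm with an upright pocket in its middle, 24 mm (x) by 34 mm (y) inside, its flared mouth 99 mm above the desk. The pen's shoulder (45 mm above its tip) rests on a ledge 60 mm above the desk, the pen's 30 mm width along the dock's y (either way round fits). Origin: centre of the underside, z up.
- dock_seat (a point): Where the pen's tip is when the pen is home in the dock, on the pocket's axis, 15 mm above the desk; axes as the dock's.
- book_stand: Dark steel book stand, fixed: a base 200 x 230 mm; at its front (-x) edge a stiff hinge, 26 mm above the desk, carries a board 235 mm long and 190 mm wide that slopes 35 to 44 degrees from level, rising to +x (upper edge up to 200 mm high), with a 26 mm ledge at its lower edge. The hinge gives way if pressed hard. The book is fixed on the board. Origin: centre of the base's underside.
- board_edge (a point): Middle of the sloping board's upper edge, on its face; x up the slope, z square out of the board, which is also square to the cover once it is closed.
- front_cover: The book's stiff front cover, 211 mm up the slope (x) by 144 mm across (y), 3 mm thick, hinged along the spine at its left (+y). Origin: on the hinge line, mid length, underside; z square out of the cover. It stands ajar by 0.03 to 0.085 rad and stays where left; under 1 N closes it on to the pages (the sticker sinks 3 to 9 mm), which are then firm.
- sticker (a point): Centre of the round code sticker, white paper with a grey ring, 30 mm across, on the cover's outer face near the free (right, -y) edge in the lower half; z points square out of the cover, x up the slope, y to the spine. (The striped oblong at the lower left and the oblong panel higher up are not it.)
- mug: White mug, 82 mm across, 95 mm tall, standing; origin at the centre of its underside. Leave it alone.
- glasses_case: Dark glasses case lying flat, 62 x 162 x 30 mm (long along its y); origin at the centre of its underside. Leave it alone.
- alarm_clock: Grey alarm clock, 45 x 100 x 76 mm; origin at the centre of its underside. Leave it alone.
Mind the look-alikes: they are no part of the job. Of the things shaped like the pen, the white one is meant.

How it is judged:
By the outcome, as a careful person would: the job done as asked, in the order asked, and still so for the second after the job is handed in, with the robot touching nothing.
It also fails if it takes over 59 s, if anything falls off the work surface, if the arm or the gripper's body presses on something with over 40 N, if the wrist force passes 120 N, or if a joint passes its speed limit or range.

### The arm

A 6-joint arm with a two-finger parallel gripper is mounted at the origin on the work surface. World frame = base frame: x ahead of the robot, y to its left, z up, the work surface at z = 0. Lengths are in m, angles in rad, forces in N, time in s.
With the tool pointing down it reaches from about 0.425 to 0.95 m from the base axis. Payload 3.5 kg.
Tool frame: the origin (TCP) lies on the centre line of the jaws, within the pads' length; the fingertips stand 19 mm ahead of it and the grasp point (between the pads) is the TCP; z points along the fingers, y is the line along which they close (so a half turn about z gives the same grasp; the last joint's range is limited). The gripper opens to 85 mm and grips with 20 to 120 N. Pads are 22 mm wide; open, the fingers measure 114 mm over their backs; the gripper's body (76 mm by 85 mm) begins 54 mm behind the grasp point. The pads swing forward as they close: fully open they stand 13 mm farther back than shut.
Start: joints at [1.13, 0.286, 1.577, -0, 1.279, -0.15], TCP at [0.193, 0.647, 0.25] pointing down, gripper open.
Joint ranges: [-2.77, 2.77], [-0.9, 2.22], [0.21, 2.48], [-1.53, 4.67], [0.24, 2.81], [-2.84, 2.84]. Speed limits (rad/s): [2.79, 2.79, 3.14, 3.14, 3.14, 3.14].

### API

Orientations are given as a unit quaternion [x, y, z, w].
In Python, from plant import ctrl, imaging gives the robot as it stands. The module is installed in compiled form; this text tells all that it offers.
- The arm moves only by the shell command python3 -m handwheel 'ROWS' [OPENING] [FORCE]. ROWS is JSON, one flat list of numbers, 6 for each row, row after row: the shift along the world's x, y, z in units of 150 mm (1.0 is 150 mm), then the turn, a rotation vector about the world's x, y, z in units of 90 degrees (1.0 is 90 degrees). In form: [tx, ty, tz, rx, ry, rz, tx, ty, tz, rx, ry, rz, ...]. A call has 1 to 5 rows; each row shifts and turns the commanded pose from where the row before left it; what a row does not reach is not made up. A row lasts 1/12 s, in which the tool goes at most 41.7 mm and 7.16 degrees, less where a joint would pass 70% of its speed; a pose out of reach is approached as far as the arm can. A call with a number of a shift or a turn outside -1 to 1 is refused whole. A call with a gripper value outside its range is refused whole. OPENING is the opening, from 0 (shut) to 1 (fully open), set as the call begins (- or left out, the last holds). The fingers move at their own pace and stop on an object; FORCE is the grip in N (left out, the last holds). Time passes only in rows, so rows that do not move let the fingers close. It gives the time, the measured TCP pose, the force, the opening and the grip force at its end, in the units of the state.
- ctrl.get_state(): the state, without advancing time (a new reading comes with each control period).
- imaging.read_camera(name): name is "scene" or "top" or "wrist"; returns (picture, depth): 400x640x3 uint8, blue, green, red; 400x640 float32, m along the optical axis (not along the pixel's ray), 0 where there is no reading.
- imaging.get_calibration(name): a dict with "fovy" (degrees; the focal length in pixels is half the picture's height over the tangent of half this angle, whatever the lens; pixels are square), "cx", "cy" (the principal point, pixels), "R" (3x3) and "t" (3): a world point X has camera coordinates R X + t. Camera axes: x right, y down, z forward; pixel columns grow to the right and rows downward; lengths in m; the calibration is good to about 2 mm. A picture is of the moment at which its call begins: read the wrist's pose just before it. get_calibration takes no time and is no camera call; for the wrist camera it gives the pose at the moment of the call.
- ctrl.sign_off(): hands the job in; it is judged then, once.
The state is a dict: "time": time; "qpos": joint angles; "dq": joint speeds; "joint_efforts": joint torques, N m; "eef_pos": TCP position; "tcp_rot": TCP orientation; "contact_force": force on the tool from outside, world axes, zero at the start; "wrist_torque": the same for the moment, N m; "opening": opening from 0.0 (shut) to 1.0 (fully open); "finger_force": force on a finger pad.
Only numpy, scipy, OpenCV 4.12 (cv2) and the standard library are available. Lean on these libraries where they do the work, as an engineer would, in place of code of your own. Each camera call takes 0.05 s, during which the arm holds its last target. There are 200 camera calls.

## Working session

There is one attempt and no reset: what is moved stays moved. The work goes in short steps, Python scripts to look and compute and a shell command to move; the robot and the scene stay as the last step left them, time stands still between calls to the robot, and variables do not carry over. Pictures are saved under pics/ and viewed, at most 10 in all, crops included, and the job is handed in when it is done.

```bash
mkdir -p pics; cat > h.py <<'E'
import numpy as np,cv2
from plant import ctrl,imaging
def grab(n):
    c=imaging.get_calibration(n); p,d=imaging.read_camera(n); return p,d,c
def pts(d,c):
    f=200/np.tan(np.radians(c['fovy'])/2); v,u=np.mgrid[0:400,0:640]
    X=np.stack([(u-c['cx'])/f*d,(v-c['cy'])/f*d,d],-1)
    return (X-np.array(c['t']))@np.array(c['R'])   # world
E
python3 - <<'E'
from h import *
for n in('scene','top'):
    p,d,c=grab(n); np.savez('%s.npz'%n,p=p,d=d,w=pts(d,c)); cv2.imwrite('pics/%s.png'%n,p)
    print(n,c)
print(ctrl.get_state())
E
```

```text
scene {'fovy': 51.41636266699148, 'cx': 319.29281459219567, 'cy': 202.25057506074978, 'R': array([[-0.40881126,  0.91260915, -0.00423042],
       [ 0.65504434,  0.29019892, -0.69763996],
       [-0.63544494, -0.28797418, -0.71643604]]), 't': array([ 0.26566343, -0.35830693,  1.62568878])}
top {'fovy': 42.92264490188864, 'cx': 319.49422449144015, 'cy': 197.23979318460556, 'R': array([[-0.02827776, -0.99958808, -0.0049021 ],
       [-0.97708406,  0.02867548, -0.21091337],
       [ 0.21096706, -0.00117439, -0.97749246]]), 't': array([-0.01608604,  0.65020914,  1.61551399])}
{'time': 0.1, 'qpos': array([ 1.12995005e+00,  2.87076019e-01,  1.57807470e+00,  3.43362775e-05,
        1.27860699e+00, -1.49986517e-01]), 'dq': array([-0.00043454, -0.00270438, -0.00335852, -0.00127442,  0.00061117,
        0.0014935 ]), 'joint_efforts': array([ 6.82988848e-04, -4.07294798e+01, -2.93699938e+01, -1.33121198e-04,
        3.44127395e-03,  8.67503530e-06]), 'eef_pos': array([0.19328257, 0.64613862, 0.24906229]), 'tcp_rot': array([ 1.44922611e-01,  9.89442401e-01, -1.03084969e-03, -3.30888639e-04]), 'contact_force': array([-0.3209513 ,  0.27932486, -0.08602781]), 'wrist_torque': array([-0.03861028,  0.01447676, -0.01136109]), 'finger_force': 0.0, 'opening': 1.0026198137294042}
```

View pics/scene.png

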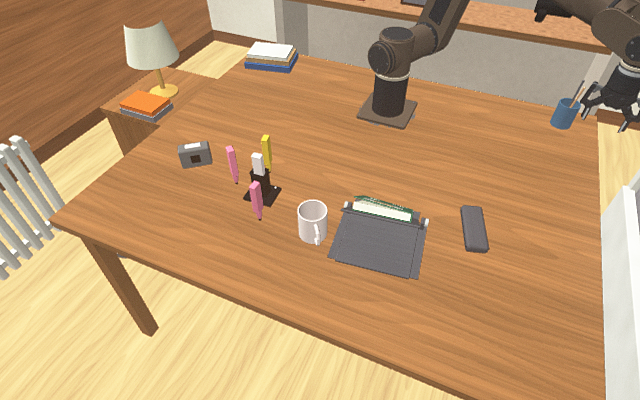

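View pics/top.png

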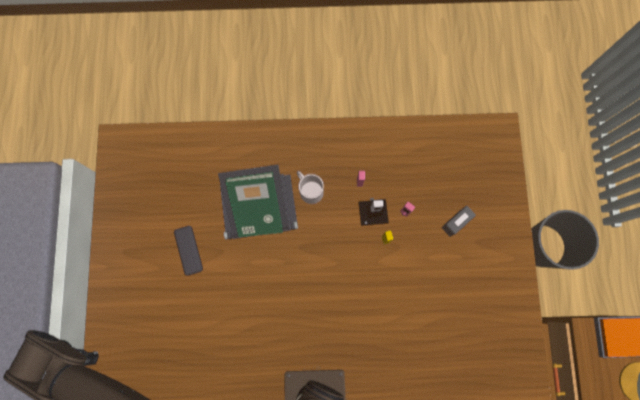

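The scene view shows the dock at (262,190) with the white pen at (258,163), pink and yellow pens around it, the mug at (312,220) and the stand at (380,235). In the top view the white pen's end is at (377,204), the dock at (374,211) and the sticker at (268,218).

```bash
python3 - <<'E'
from h import *
z=np.load('top.npz');p,d,w=z['p'].astype(int),z['d'],z['w']
hsv=cv2.cvtColor(z['p'],cv2.COLOR_BGR2HSV)
def rep(n,m):
    P=w[m&(d>0)];print(n,len(P),np.median(P,0).round(4),P.min(0).round(3),P.max(0).round(3))
def box(u0,u1,v0,v1):
    m=np.zeros((400,640),bool);m[v0:v1,u0:u1]=1;return m
H=w[...,2]
white=(hsv[...,1]<45)&(hsv[...,2]>120)
rep('pentop',box(365,390,195,215)&(H>.14))
m=box(365,390,195,215)&(H>.14)
P=w[m];P=P[P[:,2]>P[:,2].max()-.008];print(len(P),cv2.minAreaRect((P[:,:2]*1000).astype(np.float32)))
m=box(350,395,190,232)&(hsv[...,2]<70)&(H<.04);rep('foot',m)
print(cv2.minAreaRect((w[m][:,:2]*1000).astype(np.float32)))
rep('sticker',box(258,280,210,226)&white)
ys,xs=np.where(box(258,280,210,226)&white);print(xs.mean(),ys.mean())
g=box(228,285,175,240)&(abs(hsv[...,0]-75)<20)&(hsv[...,1]>80)&(H>.03);rep('green',g)
P=w[g];A=np.c_[P[:,:2],np.ones(len(P))];
for _ in range(4):
    s=np.linalg.lstsq(A,P[:,2],rcond=None)[0];r=P[:,2]-A@s;k=abs(r)<.006;P,A=P[k],A[k]
n=np.r_[-s[:2],1];n/=np.linalg.norm(n);print('n',n,s,r.std(),len(P))
print('rect',cv2.minAreaRect((w[g][:,:2]*1000).astype(np.float32)))
rep('yellow',box(380,398,228,245)&(H>.03));rep('pink1',box(354,368,168,188)&(H>.03));rep('pink2',box(400,416,200,218)&(H>.03));rep('mug',box(295,326,170,203)&(H>.05))
z=np.load('scene.npz');p,d,w=z['p'],z['d'],z['w'];H=w[...,2]
m=box(248,272,145,180)&(H>.10)&(p.min(2)>110);rep('pen scene',m)
np.set_printoptions(suppress=True)
E
```

```text
pentop 70 [ 0.6032 -0.2151  0.1603] [ 0.594 -0.23   0.142] [ 0.615 -0.201  0.168]
2 ((294.03387451171875, -32.82722854614258), (0.0, 0.0), 0.0)
foot 364 [ 0.5891 -0.2008  0.0106] [ 0.564 -0.262 -0.   ] [ 0.646 -0.169  0.038]
((605.6487426757812, -215.72048950195312), (81.18489837646484, 90.4113540649414), 2.9254753589630127)
sticker 61 [0.5786 0.1335 0.0987] [0.567 0.12  0.086] [0.588 0.147 0.114]
267.8360655737705 218.44262295081967
  return _methods._mean(a, axis=axis, dtype=dtype,
  ret = um.true_divide(
Traceback (most recent call last):
ValueError: zero-size array to reduction operation minimum which has no identity
```

```bash
python3 - <<'E'
from h import *
z=np.load('top.npz');p,d,w=z['p'].astype(int),z['d'],z['w']
hsv=cv2.cvtColor(z['p'],cv2.COLOR_BGR2HSV).astype(int);H=w[...,2]
def rep(n,m):
    P=w[m&(d>0)];print(n,len(P))
    if len(P):print(np.median(P,0).round(4),P.min(0).round(3),P.max(0).round(3))
def box(u0,u1,v0,v1):
    m=np.zeros((400,640),bool);m[v0:v1,u0:u1]=1;return m
print(hsv[225,250],w[225,250])
g=box(232,282,178,236)&(abs(hsv[...,0]-75)<20)&(hsv[...,1]>60)&(H>.02);rep('green',g)
P=w[g];A=np.c_[P[:,:2],np.ones(len(P))]
for _ in range(4):
    s=np.linalg.lstsq(A,P[:,2],rcond=None)[0];r=P[:,2]-A@s;k=abs(r)<.006;P,A=P[k],A[k]
n=np.r_[-s[:2],1];n/=np.linalg.norm(n);print('n',n,s,r.std(),len(P))
print('rect',cv2.minAreaRect((w[g][:,:2]*1000).astype(np.float32)))
rep('yellow',box(380,398,228,245)&(H>.06));rep('pink1',box(354,368,168,188)&(H>.06));rep('pink2',box(400,416,200,218)&(H>.06));rep('mug',box(295,326,170,203)&(H>.05))
z=np.load('scene.npz');p,d,w=z['p'],z['d'],z['w'];H=w[...,2]
rep('pen scene',box(246,272,145,180)&(H>.10)&(p.min(2)>110))
rep('pink2s',box(222,242,140,190)&(H>.02)); rep('pink1s',box(246,266,180,222)&(H>.02)&(p[...,2]>p[...,1].astype(int)+50));rep('yels',box(258,276,130,165)&(H>.02))
E
```

```text
[62 64 99] [0.55992806 0.19260561 0.08915301]
green 1648
[0.6001 0.1657 0.1192] [0.532 0.093 0.041] [0.69  0.246 0.207]
n [-0.28173829  0.28387807  0.9165352 ] [ 0.30739495 -0.30972959 -0.00863952] 0.002637129502735888 169
rect ((478.0834655761719, 124.26960754394531), (453.01385498046875, 170.2735137939453), 19.88300895690918)
yellow 106
[ 0.5035 -0.2419  0.1399] [ 0.49  -0.256  0.063] [ 0.521 -0.233  0.152]
pink1 107
[ 0.695  -0.1685  0.1402] [ 0.685 -0.179  0.068] [ 0.717 -0.159  0.153]
pink2 116
[ 0.5914 -0.3127  0.1396] [ 0.579 -0.331  0.062] [ 0.61  -0.3    0.152]
mug 257
[ 0.6956 -0.003   0.0842] [ 0.641 -0.048  0.051] [0.744 0.039 0.103]
pen scene 219
[ 0.6144 -0.21    0.1371] [ 0.596 -0.23   0.101] [ 0.619 -0.199  0.163]
pink2s 257
[ 0.6043 -0.3076  0.1024] [ 0.587 -0.331  0.022] [ 0.615 -0.297  0.147]
pink1s 363
[ 0.7107 -0.162   0.1012] [ 0.623 -0.234  0.021] [ 0.721 -0.157  0.148]
yels 311
[ 0.5199 -0.2371  0.1187] [ 0.492 -0.255  0.034] [ 0.616 -0.199  0.162]
```

```bash
python3 -m handwheel '[0.1,-0.25,0.2,0,0,0,0.1,-0.25,0.2,0,0,0,0.12,-0.25,0.1,0,0,0,0.12,-0.25,0,0,0,0,0.12,-0.25,0,0,0,0]'
python3 -m handwheel '[0.12,-0.25,0,0,0,0,0.12,-0.25,0,0,0,0,0.12,-0.25,0,0,0,0,0.12,-0.25,0,0,0,0,0.12,-0.25,0,0,0,0]'
python3 -m handwheel '[0.12,-0.25,0,0,0,0,0.12,-0.25,0,0,0,0,0.12,-0.25,0,0,0,0,0.12,-0.25,0,0,0,0,0.12,-0.25,0,0,0,0]'
python3 -m handwheel '[0.12,-0.25,0,0,0,0,0.12,-0.25,0,0,0,0,0.12,-0.25,0,0,0,0,0,0,0,0,0,0,0,0,0,0,0,0]'
```

```text
time: 0.52
eef_pos: [0.2718, 0.4731, 0.3154]
tcp_rot: [0.144, 0.99, 0.001, 0.001]
contact_force: [1.0, -0.2, -0.6]
opening: 1.001
finger_force: 0.0
time: 0.93
eef_pos: [0.3613, 0.2848, 0.3138]
tcp_rot: [0.145, 0.989, -0.0, -0.0]
contact_force: [0.9, 0.4, 0.2]
opening: 1.005
finger_force: 0.0
time: 1.35
eef_pos: [0.4514, 0.0972, 0.3139]
tcp_rot: [0.145, 0.989, 0.0, -0.0]
contact_force: [0.5, 0.3, 1.0]
opening: 0.998
finger_force: 0.0
time: 1.77
eef_pos: [0.5055, -0.0152, 0.3133]
tcp_rot: [0.147, 0.989, 0.0, -0.001]
contact_force: [-0.7, -0.1, -0.0]
opening: 0.998
finger_force: 0.0
```

```bash
python3 -m handwheel '[0,0.25,0.15,0,0,0.05,0,0.25,0.15,0,0,0.06,0,0.25,0.15,0,0,0.07,0,0.25,0.15,0,0,0.04,0,0,0,0,0,0]'
python3 - <<'E'
from h import *
p,d,c=grab('wrist'); np.savez('wr1.npz',p=p,d=d,w=pts(d,c)); cv2.imwrite('pics/wr1.png',p)
print(c, -np.array(c['R']).T@c['t'], ctrl.get_state()['eef_pos'])
E
```

```text
time: 2.18
eef_pos: [0.5049, 0.1359, 0.4055]
tcp_rot: [-0.032, 0.999, 0.002, 0.004]
contact_force: [0.3, 0.5, 1.2]
opening: 1.002
finger_force: 0.0
{'fovy': 62.995254004780364, 'cx': 312.6102178199431, 'cy': 201.03963265020428, 'R': array([[-0.06471356,  0.99790058,  0.00256596],
       [ 0.95475729,  0.0611674 ,  0.2910276 ],
       [ 0.29025966,  0.02128331, -0.95671122]]), 't': array([-0.10309277, -0.57461292,  0.37816866])} [0.43217727 0.12997523 0.52929096] [0.50477168 0.13357651 0.40306827]
```

View pics/wr1.png

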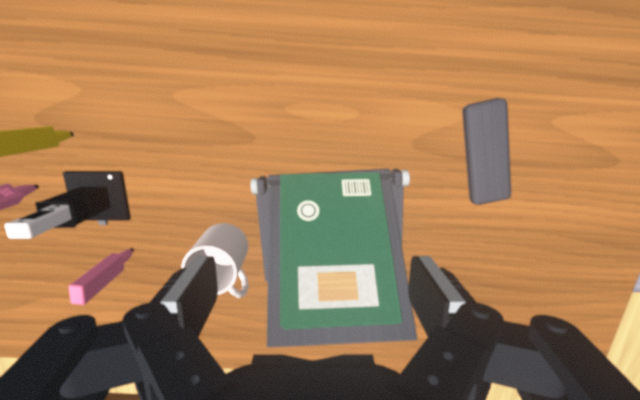

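Wrist view: sticker at (308,210), green cover spanning (280–400, 175–325), pen's blunt end at (20,230), dock foot (100,195), mug at (215,260).

```bash
cat >> h.py <<'E'
def plane(P):
    g=np.random.default_rng(0);b=0
    for _ in range(300):
        q=P[g.choice(len(P),3,False)];n=np.cross(q[1]-q[0],q[2]-q[0]);n/=np.linalg.norm(n)+1e-12
        k=abs((P-q[0])@n)<.003
        if k.sum()>b:b=k.sum();K=k
    Q=P[K];m=Q.mean(0);n=np.linalg.svd(Q-m)[2][2];n*=np.sign(n[2]);return m,n,len(Q),((Q-m)@n).std()
E
python3 - <<'E'
from h import *
np.set_printoptions(suppress=True,precision=4)
z=np.load('wr1.npz');p,d,w=z['p'],z['d'],z['w'];hsv=cv2.cvtColor(p,cv2.COLOR_BGR2HSV).astype(int);H=w[...,2]
def box(u0,u1,v0,v1):
    m=np.zeros((400,640),bool);m[v0:v1,u0:u1]=1;return m
print(hsv[235,330],hsv[260,270])
g=box(275,405,172,330)&(abs(hsv[...,0]-72)<20)&(hsv[...,1]>90)&(d>0)
ge=cv2.erode(g.astype(np.uint8),np.ones((5,5)))>0
m,n,N,s=plane(w[ge]);print('cover',m,n,N,s)
edge=box(255,420,185,345)&(hsv[...,1]<60)&(hsv[...,2]<120)&(d>0)&(H>.04)
edge=cv2.erode(edge.astype(np.uint8),np.ones((3,3)))>0
mb,nb,N,s=plane(w[edge&((box(255,278,190,345))|box(402,420,190,345)|box(255,420,332,345))]);print('board',mb,nb,N,s,'slope',np.degrees(np.arccos(nb[2])),'ajar',np.arccos(n@nb))
st=box(294,322,197,224)&(hsv[...,1]<60)
st=st.astype(np.uint8);c,_=cv2.findContours(st,cv2.RETR_EXTERNAL,2);c=max(c,key=cv2.contourArea);e=cv2.fitEllipse(c);print('sticker px',e)
u,v=e[0]
C=imaging.get_calibration('wrist');f=200/np.tan(np.radians(C['fovy'])/2);R=np.array(C['R']);o=-R.T@C['t']
r=R.T@np.array([(u-C['cx'])/f,(v-C['cy'])/f,1]);S=o+r*((m-o)@n)/(r@n);print('sticker',S,'depth',np.median(w[st>0],0))
print('dist cover above board at S',(S-mb)@nb)
# top view ray
z2=np.load('top.npz');C=imaging.get_calibration('top');f=200/np.tan(np.radians(C['fovy'])/2);R=np.array(C['R']);o=-R.T@C['t']
r=R.T@np.array([(267.84-C['cx'])/f,(218.44-C['cy'])/f,1]);print('sticker top',o+r*((m-o)@n)/(r@n))
# cover x dir: from image edges
P=w[ge];k=abs((P-m)@n)<.004;P=P[k]
ex=np.array([n[2],0,-n[0]]);ex/=np.linalg.norm(ex);ey=np.cross(n,ex)
q=np.c_[(P-m)@ex,(P-m)@ey]*1000;print(cv2.minAreaRect(q.astype(np.float32)))
# dock foot & pen
mk=box(60,135,165,225)&(hsv[...,2]<70)&(H<.03)&(d>0);print('foot',cv2.minAreaRect((w[mk][:,:2]*1000).astype(np.float32)),np.median(w[mk],0))
pt=box(0,80,200,245)&(hsv[...,1]<60)&(hsv[...,2]>120)&(H>.09);P=w[pt];T=P[P[:,2]>.154];print('pen',len(P),P.min(0),P.max(0),np.median(T,0))
E
```

```text
[ 72  92 138] [140   7 117]
cover [0.5905 0.1718 0.1115] [-0.9517 -0.2141  0.2199] 4 0.00010378929266680178
board [0.6841 0.1632 0.1567] [-0.6751 -0.0816  0.7332] 1788 0.0008461804480708432 slope 42.84241831726226 ajar 0.607284483036792
sticker px ((307.7790222167969, 210.16357421875), (21.57479476928711, 23.343368530273438), 95.26101684570312)
sticker [0.5877 0.1305 0.0592] depth [0.5763 0.1335 0.0993]
dist cover above board at S -0.003747631945810807
sticker top [0.5854 0.138  0.0569]
((2.8275790214538574, -8.976982116699219), (2.3354594707489014, 40.41935348510742), 15.91130256652832)
foot ((603.445556640625, -213.6104736328125), (79.18231201171875, 92.58568572998047), 2.808229446411133) [ 0.5887 -0.1948  0.0114]
pen 1100 [ 0.4322 -0.2341  0.0907] [0.6148 0.13   0.5293] [ 0.6032 -0.2126  0.1606]
```

```bash
python3 -m handwheel '[0.05,-0.26,-0.1,0,0,0,0.05,-0.26,-0.1,0,0,0,0.05,-0.26,-0.1,0,0,0,0.05,-0.26,-0.1,0,0,0,0.05,-0.26,-0.1,0,0,0]'
python3 -m handwheel '[0,-0.26,0,0,0,0,0,-0.26,0,0,0,0,0,-0.26,0,0,0,0,0,-0.26,0,0,0,0,0,0,0,0,0,0]' 0.7
python3 - <<'E'
from h import *
p,d,c=grab('wrist'); np.savez('wr2.npz',p=p,d=d,w=pts(d,c)); cv2.imwrite('pics/wr2.png',p)
print(ctrl.get_state()['eef_pos'])
E
```

```text
time: 2.65
eef_pos: [0.541, -0.0631, 0.3242]
tcp_rot: [-0.028, 1.0, 0.0, -0.001]
contact_force: [1.0, 0.1, 0.2]
opening: 1.001
finger_force: 0.0
time: 3.07
eef_pos: [0.5404, -0.2234, 0.3243]
tcp_rot: [-0.024, 1.0, -0.001, -0.002]
contact_force: [0.0, 0.7, 0.9]
opening: 0.698
finger_force: 0.0
[ 0.54064582 -0.22057843  0.32425776]
```

View pics/wr2.png

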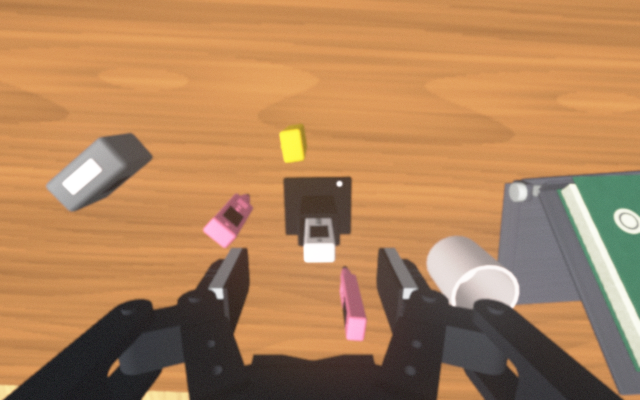

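Wrist view over the dock: pen's blunt end at about (319,255), dock foot centred (318,210), pink pens at (230,225) and (352,310), yellow at (292,145) — all clear of the finger line.

```bash
python3 - <<'E'
from h import *
np.set_printoptions(suppress=True,precision=4)
z=np.load('wr1.npz');p,d,w=z['p'],z['d'],z['w'];hsv=cv2.cvtColor(p,cv2.COLOR_BGR2HSV).astype(int);H=w[...,2]
def box(u0,u1,v0,v1):
    m=np.zeros((400,640),bool);m[v0:v1,u0:u1]=1;return m
g=box(275,405,172,330)&(abs(hsv[...,0]-72)<15)&(hsv[...,1]>60)&(d>0)
ge=cv2.erode(g.astype(np.uint8),np.ones((5,5)))>0
m,n,N,s=plane(w[ge]);print('cover',m,n,N,g.sum(),s)
nb=np.array([-0.6751,-0.0816,0.7332]);mb=np.array([0.6841,0.1632,0.1567]);print('ajar',np.arccos(n@nb))
o=np.array([0.43217727,0.12997523,0.52929096]);r=w[210,308]-o;r=r/np.linalg.norm(r)
S=o+r*((m-o)@n)/(r@n);print('sticker',S,'above board',(S-mb)@nb)
C=imaging.get_calibration('top');f=200/np.tan(np.radians(C['fovy'])/2);R=np.array(C['R']);o2=-R.T@C['t']
r2=R.T@np.array([(267.84-C['cx'])/f,(218.44-C['cy'])/f,1]);print('sticker top',o2+r2*((m-o2)@n)/(r2@n))
P=w[g];P=P[abs((P-m)@n)<.006]
ex=np.array([n[2],0,-n[0]]);ex/=np.linalg.norm(ex);ey=np.cross(n,ex)
print(cv2.minAreaRect((np.c_[(P-m)@ex,(P-m)@ey]*1000).astype(np.float32)))
z=np.load('wr2.npz');p,d,w=z['p'],z['d'],z['w'];hsv=cv2.cvtColor(p,cv2.COLOR_BGR2HSV).astype(int);H=w[...,2]
mk=box(280,356,174,245)&(hsv[...,2]<80)&(H<.03)&(d>0);print('foot',cv2.minAreaRect((w[mk][:,:2]*1000).astype(np.float32)))
pt=box(295,345,215,268)&(hsv[...,1]<60)&(hsv[...,2]>110)&(H>.08);P=w[pt];print('pen',len(P),P.min(0),P.max(0))
T=P[P[:,2]>np.percentile(P[:,2],95)-.006];print(len(T),cv2.minAreaRect((T[:,:2]*1000).astype(np.float32)),T.mean(0))
E
```

```text
cover [0.6104 0.1712 0.1299] [-0.6825 -0.006   0.7308] 8978 12039 0.0007886011207242022
ajar 0.07606008268095153
sticker [0.5765 0.134  0.0979] above board 0.03189267476265394
sticker top [0.578  0.1337 0.0993]
((-3.4627761840820312, 1.8400115966796875), (210.51210021972656, 145.37611389160156), 5.08493185043335)
foot ((603.5303955078125, -214.6552734375), (77.64019012451172, 87.59542846679688), 2.8765196800231934)
pen 1105 [ 0.469  -0.2324  0.0806] [ 0.623  -0.1948  0.4489]
591 ((541.993896484375, -219.5372772216797), (146.55557250976562, 29.161279678344727), 2.952517032623291) [ 0.6028 -0.2161  0.1623]
```

```bash
python3 -m handwheel '[0.21,0.017,-0.1,0,0,0,0.21,0.017,-0.1,0,0,0,0,0,-0.2,0,0,0,0,0,-0.2,0,0,0,0,0,0,0,0,0]'
python3 - <<'E'
from h import *
from scipy.spatial.transform import Rotation as Ro
np.set_printoptions(suppress=True,precision=4)
s=ctrl.get_state();print(s['eef_pos'],Ro.from_quat(s['tcp_rot']).as_matrix(),s['contact_force'])
p,d,c=grab('wrist');np.savez('wr3.npz',p=p,d=d,w=pts(d,c));cv2.imwrite('pics/wr3.png',p)
n=np.array([-0.6825,-0.006,0.7308]);nb=np.array([-0.6751,-0.0816,0.7332]);m=np.array([0.6104,0.1712,0.1299])
h=np.cross(nb,n);h/=np.linalg.norm(h);print('hinge dir from planes',h)
ex=np.array([n[2],0,-n[0]]);ex/=np.linalg.norm(ex);ey=np.cross(n,ex)
a=np.radians(5.085);L=np.cos(a)*ex+np.sin(a)*ey;T=-np.sin(a)*ex+np.cos(a)*ey;print('L',L)
cen=m-.00346*ex+.00184*ey;H=cen+T*.0725
S=np.array([.577,.134,.0985]);print('S in cover',(S-H)@L,(S-H)@T)
Tb=np.cross(nb,L);Tb/=np.linalg.norm(Tb)
Sc=H+L*((S-H)@L)+Tb*((S-H)@T);print('closed sticker (hinge on face)',Sc,'sink',(S-Sc)@nb)
E
```

```text
time: 3.53
eef_pos: [0.6015, -0.2091, 0.2272]
tcp_rot: [-0.028, 1.0, 0.004, -0.007]
contact_force: [-0.6, 0.8, -2.7]
opening: 0.7
finger_force: 0.0
[ 0.6015 -0.2091  0.2272] [[-0.9983 -0.0561 -0.0138]
 [-0.0562  0.9984  0.0076]
 [ 0.0134  0.0084 -0.9999]] [-0.564   0.8244 -2.7419]
hinge dir from planes [-0.7273 -0.0928 -0.68  ]
L [0.7276 0.0886 0.6802]
S in cover -0.04567482724564828 -0.10762189153281439
closed sticker (hinge on face) [0.5826 0.1344 0.0925] sink 0.008245147538660314
```

View pics/wr3.png

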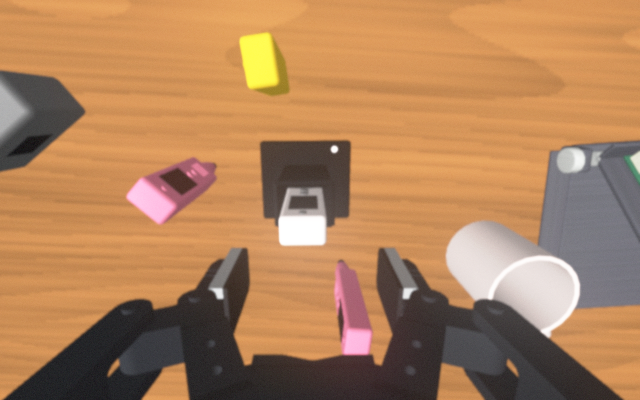

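The pen's end is at (302,230), a bit left of the finger centre line (312): the TCP is some mm too far to +y. I'll measure that.

```bash
python3 - <<'E'
from h import *
np.set_printoptions(suppress=True,precision=4)
z=np.load('wr3.npz');p,d,w=z['p'],z['d'],z['w'];hsv=cv2.cvtColor(p,cv2.COLOR_BGR2HSV).astype(int);H=w[...,2]
m=np.zeros((400,640),bool);m[180:250,272:335]=1
pt=m&(hsv[...,1]<60)&(hsv[...,2]>110)&(H>.11)&(H<.18)&(w[...,0]>.58);P=w[pt];print(len(P),P.min(0),P.max(0))
print(np.percentile(P,[2,98],axis=0))
T=P[P[:,2]>.157];print(len(T),cv2.minAreaRect((T[:,:2]*1000).astype(np.float32)),T.mean(0),np.percentile(T,[3,97],axis=0))
for i in range(3):
    s=ctrl.get_state();print(s['eef_pos'],s['tcp_rot'],s['contact_force']); c=imaging.get_calibration('wrist');print(-np.array(c['R']).T@c['t']); imaging.read_camera('top')
E
python3 -m handwheel '[0,0,0,0,0,0]'
```

```text
1850 [ 0.5938 -0.231   0.1101] [ 0.6147 -0.201   0.1625]
[[ 0.5945 -0.23    0.1179]
 [ 0.6135 -0.2018  0.162 ]]
1382 ((604.5513305664062, -215.79263305664062), (19.564239501953125, 29.978912353515625), 3.4102795124053955) [ 0.604  -0.2157  0.1605] [[ 0.5954 -0.2296  0.158 ]
 [ 0.6135 -0.202   0.1619]]
[ 0.6025 -0.21    0.2308] [-0.028   0.9996  0.0028 -0.0048] [ 0.1783 -0.5204 -0.6497]
[ 0.532  -0.2155  0.3559]
[ 0.604  -0.211   0.2345] [-0.0279  0.9996  0.0012 -0.002 ] [-0.4709  0.1141  0.6743]
[ 0.5328 -0.2161  0.3592]
[ 0.6051 -0.2119  0.2371] [-0.0277  0.9996 -0.      0.0001] [-0.3438  0.0588  1.3185]
[ 0.5333 -0.2167  0.3615]
time: 3.82
eef_pos: [0.606, -0.2129, 0.2395]
tcp_rot: [-0.027, 1.0, -0.001, 0.002]
contact_force: [0.3, -0.0, -0.8]
opening: 0.697
finger_force: 0.0
```

```bash
python3 -m handwheel '[0,0,0,0,0,0,0,0,0,0,0,0,0,0,0,0,0,0,0,0,0,0,0,0,0,0,0,0,0,0]'; python3 -m handwheel '[0,0,0,0,0,0,0,0,0,0,0,0,0,0,0,0,0,0]'; python3 -c "
from h import *
s=ctrl.get_state();print(s['eef_pos'],s['tcp_rot'])"
```

```text
time: 4.23
eef_pos: [0.6051, -0.2128, 0.2365]
tcp_rot: [-0.027, 1.0, -0.0, 0.0]
contact_force: [0.4, 0.7, 0.1]
opening: 0.699
finger_force: 0.0
time: 4.48
eef_pos: [0.6051, -0.2127, 0.2362]
tcp_rot: [-0.027, 1.0, 0.0, -0.0]
contact_force: [-0.4, -0.2, -0.5]
opening: 0.698
finger_force: 0.0
[ 0.60508163 -0.21268028  0.23618021] [-2.73424406e-02  9.99626121e-01  5.45323153e-05 -7.70132750e-05]
```

```bash
python3 -m handwheel '[0,-0.02,-0.15,0,0,0,0,0,-0.15,0,0,0,0,0,-0.15,0,0,0,0,0,-0.15,0,0,0,0,0,-0.13,0,0,0]'; python3 -m handwheel '[0,0,0,0,0,0,0,0,0,0,0,0,0,0,0,0,0,0,0,0,0,0,0,0,0,0,0,0,0,0]'; python3 -m handwheel '[0,0,0,0,0,0,0,0,0,0,0,0,0,0,0,0,0,0,0,0,0,0,0,0,0,0,0,0,0,0]' 0.2 50;python3 -m handwheel '[0,0,0,0,0,0,0,0,0,0,0,0,0,0,0,0,0,0,0,0,0,0,0,0,0,0,0,0,0,0]'
```

```text
time: 4.9
eef_pos: [0.6047, -0.2154, 0.1251]
tcp_rot: [-0.027, 1.0, 0.0, -0.001]
contact_force: [-0.1, -0.4, -0.5]
opening: 0.699
finger_force: 0.0
time: 5.32
eef_pos: [0.6062, -0.2162, 0.129]
tcp_rot: [-0.027, 1.0, -0.001, 0.002]
contact_force: [0.3, 0.1, -0.8]
opening: 0.7
finger_force: 0.0
time: 5.73
eef_pos: [0.6054, -0.2159, 0.1276]
tcp_rot: [-0.027, 1.0, -0.0, 0.0]
contact_force: [-0.0, 0.6, 3.0]
opening: 0.342
finger_force: 49.3
time: 6.15
eef_pos: [0.6055, -0.2159, 0.1276]
tcp_rot: [-0.027, 1.0, -0.0, 0.0]
contact_force: [-0.3, -0.2, 5.9]
opening: 0.348
finger_force: 49.6
```

```bash
python3 -m handwheel '[0,0,0.1,0,0,0,0,0,0.2,0,0,0,0,0,0.2,0,0,0,0,0,0.2,0,0,0,0,0,0.2,0,0,0]'; python3 -m handwheel '[0,0,0.2,0,0,0,0,0,0.2,0,0,0,0,0,0.1,0,0,0,0,0,0,0,0,0,0,0,0,0,0,0]'; python3 -m handwheel '[0,0,0,0,0,0,0,0,0,0,0,0,0,0,0,0,0,0,0,0,0,0,0,0,0,0,0,0,0,0]';python3 - <<'E'
from h import *
s=ctrl.get_state();print(s)
for n in('scene','wrist'):
    p,d,c=grab(n);np.savez(n+'4.npz',p=p,d=d,w=pts(d,c));
    cv2.imwrite('pics/%s4.png'%n,p if n=='wrist' else cv2.resize(p[60:220,180:340],None,fx=3.5,fy=3.5))
E
```

```text
time: 6.57
eef_pos: [0.6045, -0.2152, 0.2614]
tcp_rot: [-0.027, 1.0, 0.001, -0.001]
contact_force: [-0.6, -0.9, -0.8]
opening: 0.347
finger_force: 50.1
time: 6.98
eef_pos: [0.6051, -0.2156, 0.3363]
tcp_rot: [-0.027, 1.0, -0.0, 0.0]
contact_force: [-0.3, -0.6, -0.5]
opening: 0.343
finger_force: 50.1
time: 7.4
eef_pos: [0.6049, -0.2156, 0.3357]
tcp_rot: [-0.027, 1.0, 0.0, -0.001]
contact_force: [-0.6, -0.1, -0.7]
opening: 0.349
finger_force: 50.1
{'time': 7.4, 'qpos': array([-5.00091310e-01,  1.64754842e-01,  1.56566507e+00, -1.88275332e-05,
        1.41290590e+00, -2.12566523e+00]), 'dq': array([-0.0009996 , -0.00585149, -0.00997162, -0.00014096,  0.00218208,
       -0.00040392]), 'joint_efforts': array([-2.83769747e-03, -3.72000146e+01, -3.06002104e+01, -6.09621316e-05,
        5.34730410e-03, -4.67155104e-06]), 'eef_pos': array([ 0.60491966, -0.21556504,  0.33566647]), 'tcp_rot': array([-2.73868475e-02,  9.99624534e-01,  4.28166215e-04, -7.53469341e-04]), 'contact_force': array([-0.59226899, -0.06252185, -0.68004936]), 'wrist_torque': array([-0.02028439,  0.01405516,  0.00915699]), 'finger_force': 50.14983952045441, 'opening': 0.34892367316458844}
```

View pics/scene4.png

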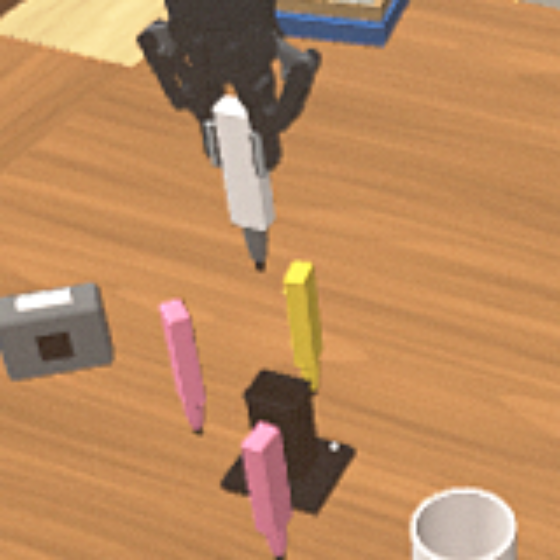

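Pen is held upright, tip at crop (260,266); dock is empty and the neighbours are undisturbed. Now carry and tilt toward the book.

```bash
python3 -m handwheel '[-0.08,0.22,0,0,0,0,-0.08,0.22,0,0,-0.05,0,-0.08,0.22,0,0,-0.06,0,-0.08,0.22,0,0,-0.06,0,-0.08,0.22,0,0,-0.06,0]'; python3 -m handwheel '[-0.08,0.22,0,0,-0.06,0,-0.08,0.22,-0.05,0,-0.06,0,-0.08,0.22,-0.1,0,-0.06,0,-0.08,0.22,-0.1,0,-0.06,0,0,0.2,0,0,0,0]'; python3 -m handwheel '[0,0,0,0,0,0,0,0,0,0,0,0,0,0,0,0,0,0,0,0,0,0,0,0,0,0,0,0,0,0]'
cat > tgt.py <<'E'
from h import *
import sys
from scipy.spatial.transform import Rotation as Ro
np.set_printoptions(suppress=True,precision=4)
nb=np.array([-0.6751,-0.0816,0.7332]);nb/=np.linalg.norm(nb)
L=np.array([.7276,.0886,.6802]);y=np.cross(nb,L);y/=np.linalg.norm(y)
z=-nb;Rt=np.c_[np.cross(y,z),y,z]
Sc=np.array([.5826,.1344,.0925])
def go(gap,tip=np.array([.001,0,.1126])):
    s=ctrl.get_state();R=Ro.from_quat(s['tcp_rot']).as_matrix()
    print('q',s['qpos'],'F',s['contact_force'],'t',s['time']);print('tip now',s['eef_pos']+R@tip,'along nb from Sc',(s['eef_pos']+R@tip-Sc)@nb)
    P=Sc+gap*nb-Rt@tip
    print('shift',(P-s['eef_pos'])/.15,'turn',Ro.from_matrix(Rt@R.T).as_rotvec()/(np.pi/2))
if __name__=='__main__':go(float(sys.argv[1]))
E
python3 tgt.py .04
```

```text
time: 7.92
eef_pos: [0.5446, -0.0495, 0.3373]
tcp_rot: [-0.027, 0.983, -0.005, 0.182]
contact_force: [0.2, -0.1, -0.4]
opening: 0.347
finger_force: 50.2
time: 8.33
eef_pos: [0.4873, 0.1127, 0.2841]
tcp_rot: [-0.026, 0.936, -0.009, 0.351]
contact_force: [-1.5, -2.2, -6.2]
opening: 0.345
finger_force: 50.2
time: 8.75
eef_pos: [0.4983, 0.11, 0.301]
tcp_rot: [-0.024, 0.932, -0.01, 0.362]
contact_force: [-0.5, -0.4, -0.7]
opening: 0.344
finger_force: 50.2
q [ 0.0276 -0.4769  2.3    -0.0371  0.5787 -1.5724] F [-0.5469 -0.3599 -0.6995] t 8.75
tip now [0.5735 0.1098 0.2172] along nb from Sc 0.09955655464962646
shift [-0.1199  0.08   -0.6394] turn [ 0.0236 -0.0034  0.0527]
```

```bash
python3 -m handwheel '[-0.03,0.02,-0.16,0.012,0,0.026,-0.03,0.02,-0.16,0.012,-0.003,0.027,-0.03,0.02,-0.16,0,0,0,-0.03,0.02,-0.16,0,0,0,0,0,0,0,0,0]'; python3 -m handwheel '[0,0,0,0,0,0,0,0,0,0,0,0,0,0,0,0,0,0,0,0,0,0,0,0,0,0,0,0,0,0]'
python3 tgt.py .04; python3 - <<'E'
from h import *
p,d,c=grab('wrist');np.savez('wr5.npz',p=p,d=d,w=pts(d,c),**{k:c[k] for k in('R','t','cx','cy')});cv2.imwrite('pics/wr5.png',p)
E
```

```text
time: 9.17
eef_pos: [0.4761, 0.1223, 0.197]
tcp_rot: [-0.057, 0.932, 0.023, 0.358]
contact_force: [-1.3, 0.2, -2.1]
opening: 0.342
finger_force: 50.2
time: 9.58
eef_pos: [0.4801, 0.1232, 0.2052]
tcp_rot: [-0.057, 0.929, 0.022, 0.365]
contact_force: [-0.2, 1.0, -0.4]
opening: 0.344
finger_force: 50.2
q [ 0.0094 -0.4155  2.4443  0.2126  0.3755 -1.8529] F [-0.2392  0.9587 -0.3625] t 9.5833
tip now [0.5554 0.1326 0.122 ] along nb from Sc 0.040144439518894
shift [ 0.0014 -0.008  -0.0009] turn [-0.0002  0.0003 -0.0018]
```

View pics/wr5.png

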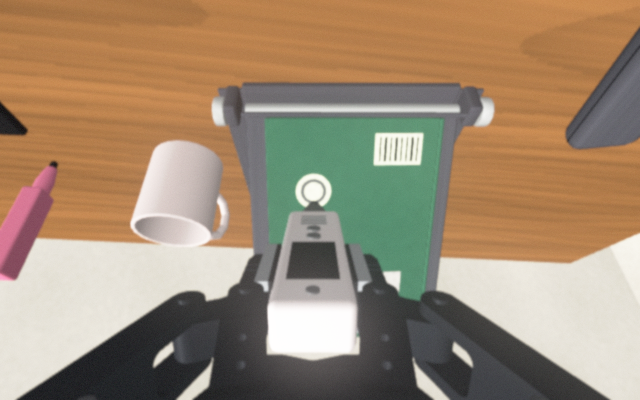

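Sticker at (314,191) with the tip at about (314,206) just in front of it; pen looks symmetric in the jaws. I refine plane, sticker and tip from this one view.

```bash
python3 - <<'E'
from h import *
np.set_printoptions(suppress=True,precision=4)
Z=np.load('wr5.npz');p,d,w=Z['p'],Z['d'],Z['w'];hsv=cv2.cvtColor(p,cv2.COLOR_BGR2HSV).astype(int);H=w[...,2]
R,t=Z['R'],Z['t'];o=-R.T@t;f=200/np.tan(np.radians(imaging.get_calibration('wrist')['fovy'])/2)
def box(u0,u1,v0,v1):
    m=np.zeros((400,640),bool);m[v0:v1,u0:u1]=1;return m
er=lambda m,k:cv2.erode(m.astype(np.uint8),np.ones((k,k)))>0
g=er(box(262,445,117,200)&(abs(hsv[...,0]-72)<15)&(hsv[...,1]>60)&(d>0),5)
m,n,N,s=plane(w[g]);print('cover',n,N,s)
b=er((box(236,266,120,230)|box(438,460,120,280))&(hsv[...,1]<60)&(hsv[...,2]<140)&(d>0),3)
mb,nb,N,s=plane(w[b]);print('board',nb,N,s,'ajar',np.arccos(n@nb))
P=w[b];k=abs((P-mb)@nb)<.003;print('side counts',(P[k][:,1]<.15).sum(),(P[k][:,1]>.15).sum())
st=(box(293,334,170,203)&(hsv[...,1]<50)&(hsv[...,2]>150)).astype(np.uint8)
c=max(cv2.findContours(st,0,2)[0],key=cv2.contourArea);hull=cv2.convexHull(c);print(cv2.boundingRect(c))
top=c[:,0][c[:,0,1]<196];e=cv2.fitEllipse(top);print('ell',e)
def ray(u,v):
    return R.T@np.array([(u-Z['cx'])/f,(v-Z['cy'])/f,1])
r=ray(*e[0]);S=o+r*((m-o)@n)/(r@n);print('sticker',S)
X=np.array([.5554,.1326,.122]);q=R@X+t;print('pred tip px',q[:2]/q[2]*f+[Z['cx'],Z['cy']],q)
dk=box(295,335,195,215)&(hsv[...,2]<90);ys,xs=np.where(dk);print('dark',len(xs),xs.min(),xs.max(),ys.min(),xs[ys<208].mean() if len(xs) else 0)
for v in range(200,214):print(v,p[v,304:326].mean(1).astype(int))
# pen lateral: white body rows
for v in(225,250,270):
    x=np.where((hsv[v,:,2]>110)&(hsv[v,:,1]<40)&(abs(np.arange(640)-312)<60))[0];print(v,x.min(),x.max())
E
```

```text
cover [-0.6827 -0.0057  0.7307] 9359 0.0006826263871603789
board [-0.6758 -0.0817  0.7326] 2456 0.0007330972734043639 ajar 0.07635947350265221
side counts 1534 921
(295, 173, 37, 30)
ell ((312.991943359375, 190.3043212890625), (34.789154052734375, 36.05626678466797), 87.37690734863281)
sticker [0.5763 0.1345 0.0982]
pred tip px [313.8762 201.7949] [0.001  0.0006 0.247 ]
dark 6 312 316 203 314.6666666666667
200 [222 192 173 168 174 190 207 215 218 214 214 211 196 180 169 167 175 201
 226 241 245 245]
201 [238 227 204 182 166 155 157 151 150 146 148 143 137 139 157 184 207 231
 242 245 246 243]
202 [246 241 232 216 185 151 124 106  97  94  93  90  95 114 161 207 232 242
 246 246 244 235]
203 [247 246 242 230 193 141 106  91  85  86  87  84  85 102 147 204 236 246
 247 244 235 208]
204 [243 244 238 220 174 121  96  87  88  90  86  84  84  96 124 172 220 238
 241 230 205 164]
205 [227 232 222 183 136 104  91  90  89  92  88  88  89  90 101 130 173 207
 212 193 161 134]
206 [183 193 176 137 105  92  88  88  89  87  89  88  88  90  90  98 122 144
 152 139 127 121]
207 [136 141 123 106  93  87  90  91  89  91  90  87  90  88  91  90  95 101
 107 109 117 118]
208 [108 105  96  89  91  88  89  90  88  89  89  88  87  87  87  89  88  88
  92 100 112 117]
209 [105  97  96  90  90  91  91  96  94  91  92  93  92  91  91  90  89  91
  89  96 106 116]
210 [115 108 106 106 107 105 106 105 106 105 105 108 105 107 106 107 107 103
 106 104 111 122]
211 [138 134 134 133 134 133 134 135 133 134 135 131 135 135 132 133 134 134
 135 134 133 141]
212 [157 156 157 158 154 159 155 158 158 156 158 155 154 159 155 155 158 155
 156 156 157 159]
213 [165 165 164 164 164 166 166 164 165 165 164 164 164 164 163 165 166 164
 165 165 167 167]
225 253 340
250 253 360
270 258 367
```

```bash
python3 -m handwheel '[0.03,0.003,-0.034,0,0,0,0.03,0,-0.034,0,0,0,0.03,0.003,-0.034,0,0,0,0.036,0.003,-0.034,0,0,0,0,0,0,0,0,0]'; python3 -m handwheel '[0,0,0,0,0,0,0,0,0,0,0,0,0,0,0,0,0,0,0,0,0,0,0,0,0,0,0,0,0,0]'
cat > f.py <<'E'
from tgt import *
A=[];E=[]
for i in range(6):
    s=ctrl.get_state();A.append(s['contact_force']);E.append(s['eef_pos']+Ro.from_quat(s['tcp_rot']).as_matrix()@[.001,0,.1126]);imaging.read_camera('top')
F=np.mean(A,0);e=np.mean(E,0)-Sc;print('Fn',F@nb,'F',F,'sd',np.std(np.array(A)@nb),'gap mm',e@nb*1e3,'across',(e@L)*1e3,(e@y)*1e3)
E
python3 f.py; python3 tgt.py 0
```

```text
time: 10.05
eef_pos: [0.498, 0.1246, 0.1809]
tcp_rot: [-0.057, 0.93, 0.023, 0.362]
contact_force: [0.2, 0.1, -0.5]
opening: 0.345
finger_force: 50.2
time: 10.47
eef_pos: [0.498, 0.1247, 0.1832]
tcp_rot: [-0.058, 0.929, 0.023, 0.364]
contact_force: [0.2, 0.2, -1.0]
opening: 0.343
finger_force: 50.2
Fn -0.7428754842460036 F [ 0.1505  0.195  -0.8529] sd 0.43699381864840997 gap mm 11.750806309133726 across -2.01190618233922 0.7846162011064469
q [ 0.013  -0.3169  2.4215  0.2537  0.3037 -1.8947] F [ 0.1424  0.7346 -1.3755] t 10.7667
tip now [0.5731 0.134  0.0996] along nb from Sc 0.011660044443516326
shift [ 0.062   0.0041 -0.0485] turn [-0.0002 -0.0015 -0.0019]
```

```bash
python3 -m handwheel '[0.018,0.001,-0.013,0,0,0,0.018,0.001,-0.013,0,0,0,0.017,0.001,-0.013,0,-0.001,-0.001,0,0,0,0,0,0,0,0,0,0,0,0]'; python3 -m handwheel '[0,0,0,0,0,0,0,0,0,0,0,0,0,0,0,0,0,0,0,0,0,0,0,0]'
python3 f.py; python3 tgt.py 0
```

```text
time: 11.18
eef_pos: [0.506, 0.1251, 0.1766]
tcp_rot: [-0.057, 0.929, 0.022, 0.364]
contact_force: [-0.1, 0.0, -1.4]
opening: 0.348
finger_force: 50.2
time: 11.52
eef_pos: [0.506, 0.1251, 0.1772]
tcp_rot: [-0.057, 0.929, 0.022, 0.364]
contact_force: [-0.1, 0.3, -0.6]
opening: 0.349
finger_force: 50.2
Fn -0.636058787263769 F [-0.0193  0.4922 -0.8305] sd 0.4580735569340226 gap mm 1.947602765779779 across -0.13237397712780893 0.14407582003181016
q [ 0.0147 -0.2817  2.4087  0.2668  0.2799 -1.9067] F [ 0.3858 -0.2371 -1.1091] t 11.8167
tip now [0.5812 0.1344 0.0938] along nb from Sc 0.0019139804681791485
shift [ 0.0091  0.001  -0.0089] turn [-0.0002 -0.0006 -0.0009]
```

```bash
python3 -m handwheel '[0.009,0.001,-0.01,0,0,0,0,0,0,0,0,0,0,0,0,0,0,0]'; python3 f.py; python3 -m handwheel '[0.005,0,-0.005,0,0,0,0,0,0,0,0,0,0,0,0,0,0,0]'; python3 f.py
```

```text
time: 12.07
eef_pos: [0.5074, 0.1253, 0.1755]
tcp_rot: [-0.057, 0.929, 0.022, 0.364]
contact_force: [-0.8, -0.2, -0.9]
opening: 0.344
finger_force: 50.2
Fn -0.4201719506697851 F [-0.2334  0.0477 -0.7827] sd 0.27573305319336244 gap mm -0.1952791078765153 across -0.3083220605593015 0.12291589547611254
time: 12.62
eef_pos: [0.5081, 0.1253, 0.1748]
tcp_rot: [-0.057, 0.929, 0.022, 0.364]
contact_force: [-2.1, 0.1, 0.0]
opening: 0.343
finger_force: 50.3
Fn 1.4673290384928381 F [-1.7964  0.0233  0.3498] sd 0.21749006922502895 gap mm -1.1643939805958676 across -0.18619823254399206 0.10143602056664099
```

```bash
python3 -m handwheel '[0.0054,0.0006,-0.0059,0,0,0,0,0,0,0,0,0,0,0,0,0,0,0]'; python3 f.py;  python3 -m handwheel '[0,0,0,0,0,0]'; python3 f.py; python3 tgt.py 0
```

```text
time: 13.17
eef_pos: [0.5089, 0.1254, 0.1739]
tcp_rot: [-0.057, 0.929, 0.022, 0.364]
contact_force: [-2.4, 0.9, 1.2]
opening: 0.343
finger_force: 50.4
Fn 2.1194657855744325 F [-2.2187  0.186   0.8685] sd 0.37545102038108596 gap mm -2.39866728777149 across -0.19183969672697945 0.06668334531580844
time: 13.55
eef_pos: [0.5088, 0.1254, 0.1739]
tcp_rot: [-0.057, 0.929, 0.022, 0.364]
contact_force: [-2.4, 0.8, 1.0]
opening: 0.342
finger_force: 50.4
Fn 2.2325867856077948 F [-2.5363  0.3941  0.7535] sd 0.25880645474168423 gap mm -2.3877548057258506 across -0.20561265365754883 0.058000845105541876
q [ 0.0153 -0.2668  2.4042  0.2754  0.2698 -1.9152] F [-2.5473 -0.269   0.8305] t 13.85
tip now [0.5841 0.1346 0.0906] along nb from Sc -0.002394642251622305
shift [-0.0104 -0.0007  0.0121] turn [-0.0003 -0.0006 -0.0009]
```

```bash
python3 -m handwheel '[0.0014,0.0002,-0.0016,0,0,0,0,0,0,0,0,0,0,0,0,0,0,0,0,0,0,0,0,0,0,0,0,0,0,0]'; python3 f.py;  python3 -m handwheel '[0,0,0,0,0,0,0,0,0,0,0,0,0,0,0,0,0,0,0,0,0,0,0,0,0,0,0,0,0,0]'; python3 f.py;python3 -m handwheel '[0,0,0,0,0,0,0,0,0,0,0,0,0,0,0,0,0,0,0,0,0,0,0,0,0,0,0,0,0,0]'
```

```text
time: 14.27
eef_pos: [0.5091, 0.1254, 0.1737]
tcp_rot: [-0.057, 0.929, 0.022, 0.364]
contact_force: [-2.8, 1.0, 1.3]
opening: 0.346
finger_force: 50.5
Fn 2.6344259333686257 F [-2.4658  0.6667  1.3969] sd 0.22496342226396998 gap mm -2.7193264375650226 across -0.21444264458435228 0.03515333222389069
time: 14.98
eef_pos: [0.5091, 0.1254, 0.1737]
tcp_rot: [-0.057, 0.929, 0.022, 0.364]
contact_force: [-1.9, 0.7, 1.3]
opening: 0.346
finger_force: 50.5
Fn 2.2370690942239535 F [-2.211   0.9289  1.1187] sd 0.16508486890274418 gap mm -2.7186147230554885 across -0.19849736411743638 0.029893742203831314
time: 15.7
eef_pos: [0.5091, 0.1254, 0.1737]
tcp_rot: [-0.057, 0.929, 0.022, 0.364]
contact_force: [-2.1, 1.6, 2.0]
opening: 0.351
finger_force: 50.5
```

```bash
python3 -m handwheel '[-0.009,-0.001,0.01,0,0,0,-0.018,-0.002,0.02,0,0,0,-0.045,-0.005,0.048,0,0,0,-0.06,-0.007,0.065,0,0,0,-0.05,-0.006,0.055,0,0,0]'; python3 -m handwheel '[0,0,0,0,0,0,0,0,0,0,0,0,0,0,0,0,0,0,0,0,0,0,0,0,0,0,0,0,0,0]'; python3 f.py; python3 - <<'E'
from h import *
np.set_printoptions(suppress=True,precision=4)
p,d,c=grab('wrist');w=pts(d,c);cv2.imwrite('pics/wr6.png',p);hsv=cv2.cvtColor(p,cv2.COLOR_BGR2HSV).astype(int)
def box(u0,u1,v0,v1):
    m=np.zeros((400,640),bool);m[v0:v1,u0:u1]=1;return m
er=lambda m,k:cv2.erode(m.astype(np.uint8),np.ones((k,k)))>0
g=er(box(262,445,110,200)&(abs(hsv[...,0]-72)<15)&(hsv[...,1]>60)&(d>0),5)
m,n,N,s=plane(w[g]);print('cover',n,N,s)
b=er((box(236,266,120,230)|box(438,460,120,280))&(hsv[...,1]<60)&(hsv[...,2]<140)&(d>0),3)
mb,nb,N,s=plane(w[b]);print('board',nb,N,s,'ajar',np.arccos(n@nb))
n0=np.array([-0.675,-0.0816,.733]);S=np.array([.5826,.1344,.0925]);print('cover above Sc mm',(m-S)@n0*1e3)
E
```

```text
time: 16.12
eef_pos: [0.4812, 0.122, 0.2035]
tcp_rot: [-0.057, 0.929, 0.022, 0.364]
contact_force: [0.1, 0.3, -0.7]
opening: 0.341
finger_force: 50.3
time: 16.53
eef_pos: [0.4817, 0.1222, 0.2026]
tcp_rot: [-0.057, 0.93, 0.022, 0.364]
contact_force: [-0.3, 0.6, -1.5]
opening: 0.346
finger_force: 50.3
Fn -0.6278394610671693 F [ 0.1197 -0.0473 -0.7514] sd 0.5779585341849015 gap mm 37.352284542844124 across -0.6717258646223292 0.15861472844983193
cover [-0.6754 -0.081   0.733 ] 8968 0.0006927805378408076
board [-0.6754 -0.0816  0.733 ] 2627 0.0007147489037089452 ajar 0.0005712171820657989
cover above Sc mm 0.4472915051451817
```

View pics/wr6.png

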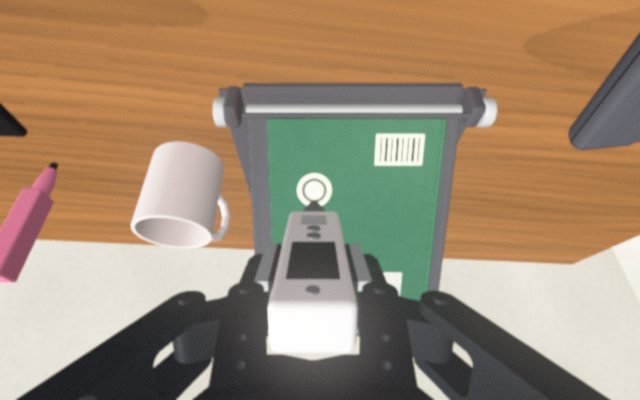

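Cover now lies flat on the pages (0.0006 rad), the board is unmoved, sticker at (314,190), pen still square in the jaws. Returning to the dock.

```bash
python3 -m handwheel '[-0.02,0,0.16,0,0,0,0,0,0.18,0,0,0,0,0,0.18,0,0,0,0,-0.1,0.17,-0.012,0,-0.026,0.08,-0.2,0.1,-0.012,0.003,-0.026]'; python3 -m handwheel '[0.08,-0.22,0.05,0,0.06,0,0.08,-0.22,0.05,0,0.06,0,0.08,-0.22,0,0,0.06,0,0.08,-0.22,0,0,0.06,0,0.08,-0.22,0,0,0.06,0]'; python3 -m handwheel '[0.08,-0.22,0,0,0.06,0,0.08,-0.22,0,0,0.06,0,0.08,-0.22,0,0,0.05,0,0,0,0,0,0,0,0,0,0,0,0,0]';python3 -m handwheel '[0,0,0,0,0,0,0,0,0,0,0,0,0,0,0,0,0,0,0,0,0,0,0,0,0,0,0,0,0,0]'
cat > dk.py <<'E'
from tgt import *
s=ctrl.get_state();R=Ro.from_quat(s['tcp_rot']);q=Ro.from_quat([-0.0274,.9996,0,0])
print(s['eef_pos'],'shift',(np.array([.6055,-.2159,.335])-s['eef_pos'])/.15,'turn',(q*R.inv()).as_rotvec()/(np.pi/2),'q',s['qpos'],'F',s['contact_force'])
E
python3 dk.py
```

```text
time: 17.3
eef_pos: [0.4906, 0.0784, 0.3259]
tcp_rot: [-0.027, 0.931, -0.01, 0.364]
contact_force: [1.3, 1.1, 0.9]
opening: 0.347
finger_force: 50.2
time: 17.72
eef_pos: [0.5513, -0.0899, 0.3379]
tcp_rot: [-0.027, 0.991, -0.004, 0.133]
contact_force: [1.5, 0.7, -0.2]
opening: 0.342
finger_force: 50.2
time: 18.13
eef_pos: [0.5877, -0.1885, 0.3339]
tcp_rot: [-0.026, 1.0, 0.001, -0.001]
contact_force: [0.3, -0.3, -0.7]
opening: 0.347
finger_force: 50.2
time: 18.55
eef_pos: [0.5864, -0.1858, 0.338]
tcp_rot: [-0.028, 1.0, -0.001, 0.002]
contact_force: [0.4, 0.2, -0.8]
opening: 0.347
finger_force: 50.2
[ 0.5864 -0.1858  0.338 ] shift [ 0.1271 -0.2007 -0.0202] turn [ 0.0006  0.0022 -0.0009] q [-0.4719  0.1003  1.6327  0.0007  1.4052 -2.0989] F [ 0.3737  0.2336 -0.8267]
```

```bash
python3 -m handwheel '[0.064,-0.1,-0.01,0,0.001,0,0.063,-0.1,-0.01,0,0.001,-0.001,0,0,0,0,0,0,0,0,0,0,0,0,0,0,0,0,0,0]';python3 -m handwheel '[0,0,0,0,0,0,0,0,0,0,0,0,0,0,0,0,0,0,0,0,0,0,0,0,0,0,0,0,0,0]'; python3 -m handwheel '[0,0,0,0,0,0,0,0,0,0,0,0,0,0,0,0,0,0,0,0,0,0,0,0,0,0,0,0,0,0]'; python3 dk.py
python3 - <<'E'
from h import *
np.set_printoptions(suppress=True,precision=4)
# tip pixel now vs wr5-like check: dock mouth and pen tip seen by scene camera
p,d,c=grab('scene');R,t=np.array(c['R']),np.array(c['t']);f=200/np.tan(np.radians(c['fovy'])/2)
for X in([.6045,-.2158,.2225],[.6045,-.2158,.099]):
    q=R@np.array(X)+t;print(q[:2]/q[2]*f+[c['cx'],c['cy']])
cv2.imwrite('pics/s7.png',cv2.resize(p[110:210,210:310],None,fx=6,fy=6,interpolation=cv2.INTER_CUBIC))
E
```

```text
time: 18.97
eef_pos: [0.6055, -0.2161, 0.3341]
tcp_rot: [-0.027, 1.0, 0.0, -0.001]
contact_force: [0.9, -0.9, -0.6]
opening: 0.344
finger_force: 50.2
time: 19.38
eef_pos: [0.6058, -0.2165, 0.334]
tcp_rot: [-0.027, 1.0, -0.0, -0.001]
contact_force: [-0.5, -0.6, -0.8]
opening: 0.346
finger_force: 50.2
time: 19.8
eef_pos: [0.6058, -0.2168, 0.3338]
tcp_rot: [-0.027, 1.0, -0.0, -0.001]
contact_force: [-0.1, 0.8, -1.2]
opening: 0.347
finger_force: 50.2
[ 0.6058 -0.2168  0.3338] shift [-0.0022  0.0059  0.0078] turn [ 0.0001 -0.001   0.0008] q [-0.5008  0.1683  1.5649 -0.0009  1.4097 -2.1249] F [-0.0522  0.8007 -1.1772]
[254.1847 136.8386]
[259.0338 170.5668]
```

View pics/s7.png

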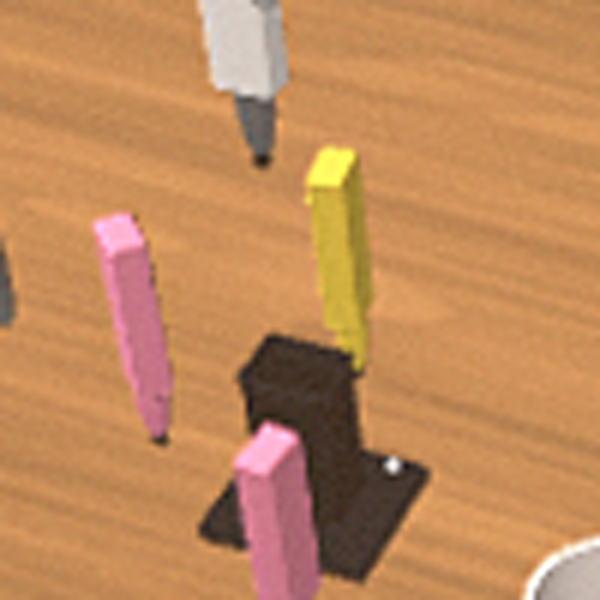

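Tip at crop (262,160) i.e. full (253.7,136.7), as predicted; dock mouth centre at (260,170), as predicted. Lowering.

```bash
python3 -m handwheel '[-0.002,0.006,-0.2,0,-0.001,0.001,0,0,-0.2,0,0,0,0,0,-0.2,0,0,0,0,0,-0.15,0,0,0,0,0,-0.05,0,0,0]';python3 -m handwheel '[0,0,0,0,0,0,0,0,0,0,0,0,0,0,0,0,0,0,0,0,0,0,0,0,0,0,0,0,0,0]'; python3 -m handwheel '[0,0,-0.05,0,0,0,0,0,-0.05,0,0,0,0,0,-0.05,0,0,0,0,0,-0.03,0,0,0,0,0,0,0,0,0]';python3 -m handwheel '[0,0,-0.03,0,0,0,0,0,-0.03,0,0,0,0,0,-0.03,0,0,0,0,0,0,0,0,0,0,0,0,0,0,0]'; python3 -m handwheel '[0,0,0,0,0,0,0,0,0,0,0,0,0,0,0,0,0,0,0,0,0,0,0,0,0,0,0,0,0,0]';python3 dk.py
```

```text
time: 20.27
eef_pos: [0.6034, -0.2147, 0.2086]
tcp_rot: [-0.028, 1.0, 0.002, -0.004]
contact_force: [-0.9, -0.2, -1.7]
opening: 0.348
finger_force: 50.2
time: 20.68
eef_pos: [0.6064, -0.2163, 0.2161]
tcp_rot: [-0.028, 1.0, -0.001, 0.002]
contact_force: [0.3, -0.5, -0.6]
opening: 0.34
finger_force: 50.2
time: 21.1
eef_pos: [0.6044, -0.2153, 0.1843]
tcp_rot: [-0.028, 1.0, 0.001, -0.002]
contact_force: [-0.9, -0.6, -1.3]
opening: 0.344
finger_force: 50.2
time: 21.52
eef_pos: [0.6053, -0.2157, 0.1729]
tcp_rot: [-0.028, 1.0, 0.0, -0.0]
contact_force: [0.2, -0.3, -0.9]
opening: 0.341
finger_force: 50.2
time: 21.93
eef_pos: [0.6056, -0.2159, 0.1736]
tcp_rot: [-0.028, 1.0, -0.0, 0.0]
contact_force: [-0.5, -0.3, 0.0]
opening: 0.345
finger_force: 50.2
[ 0.6056 -0.2159  0.1736] shift [-0.0009 -0.0003  1.076 ] turn [ 0.0002  0.0002 -0.0002] q [-0.4999  0.2863  1.7223 -0.0001  1.1325 -2.1258] F [-0.5199 -0.3087  0.0223]
```

```bash
python3 -m handwheel '[0,0,-0.05,0,0,0,0,0,-0.05,0,0,0,0,0,-0.05,0,0,0,0,0,-0.04,0,0,0,0,0,-0.03,0,0,0]';python3 -m handwheel '[0,0,-0.03,0,0,0,0,0,-0.02,0,0,0,0,0,-0.01,0,0,0,0,0,0,0,0,0,0,0,0,0,0,0]'; python3 -m handwheel '[0,0,0,0,0,0,0,0,0,0,0,0,0,0,0,0,0,0,0,0,0,0,0,0,0,0,0,0,0,0]';python3 dk.py; python3 -m handwheel '[0,0,-0.007,0,0,0,0,0,-0.007,0,0,0,0,0,0,0,0,0,0,0,0,0,0,0,0,0,0,0,0,0]';python3 dk.py
```

```text
time: 22.35
eef_pos: [0.6049, -0.2155, 0.1385]
tcp_rot: [-0.028, 1.0, 0.001, -0.001]
contact_force: [0.3, 0.4, -0.2]
opening: 0.346
finger_force: 50.2
time: 22.77
eef_pos: [0.6057, -0.2159, 0.1316]
tcp_rot: [-0.028, 1.0, -0.0, 0.0]
contact_force: [0.3, 1.2, -0.1]
opening: 0.346
finger_force: 50.2
time: 23.18
eef_pos: [0.6056, -0.2159, 0.1315]
tcp_rot: [-0.028, 1.0, -0.0, 0.0]
contact_force: [-0.1, 0.4, -1.9]
opening: 0.344
finger_force: 50.2
[ 0.6056 -0.2159  0.1315] shift [-0.0004 -0.0002  1.3568] turn [ 0.0002  0.0001 -0.0002] q [-0.5     0.3336  1.7465 -0.0001  1.0613 -2.1258] F [-0.1243  0.3838 -1.8835]
time: 23.6
eef_pos: [0.6055, -0.2158, 0.1292]
tcp_rot: [-0.028, 1.0, -0.0, -0.0]
contact_force: [0.8, -0.3, -0.4]
opening: 0.344
finger_force: 50.2
[ 0.6055 -0.2158  0.1292] shift [-0.0001 -0.0004  1.372 ] turn [ 0.0001 -0.     -0.0002] q [-0.5     0.3364  1.7475 -0.0002  1.0577 -2.1258] F [ 0.7724 -0.2745 -0.38  ]
```

Step down to contact.

```bash
for i in 1; do python3 -m handwheel '[0,0,-0.006,0,0,0,0,0,0,0,0,0,0,0,0,0,0,0]'; python3 f.py;python3 -m handwheel '[0,0,-0.004,0,0,0,0,0,0,0,0,0,0,0,0,0,0,0]'; python3 f.py; done; python3 dk.py
```

```text
time: 23.85
eef_pos: [0.6055, -0.2158, 0.1283]
tcp_rot: [-0.028, 1.0, -0.0, -0.0]
contact_force: [-0.3, -0.1, -0.5]
opening: 0.342
finger_force: 50.2
Fn -0.15887603071300047 F [-0.145   0.0313 -0.3467] sd 0.3850175939117686 gap mm -42.490826663288 across -67.28163642677333 -350.36495073953984
time: 24.4
eef_pos: [0.6055, -0.2159, 0.1278]
tcp_rot: [-0.028, 1.0, -0.0, -0.0]
contact_force: [-0.1, 0.3, -0.7]
opening: 0.345
finger_force: 50.3
Fn -0.804216219508253 F [ 0.1476  0.4354 -0.9125] sd 0.2701740144511868 gap mm -42.925671604952775 across -67.65381674473386 -350.3841043270707
[ 0.6055 -0.2159  0.1278] shift [-0.0003 -0.0003  1.3814] turn [ 0.0001  0.     -0.0002] q [-0.5     0.3381  1.7482 -0.0002  1.0552 -2.1258] F [-0.0043  0.298   0.3721]
```

```bash
python3 -m handwheel '[0,0,-0.004,0,0,0,0,0,0,0,0,0,0,0,0,0,0,0]'; python3 f.py;python3 -m handwheel '[0,0,-0.004,0,0,0,0,0,0,0,0,0,0,0,0,0,0,0]'; python3 f.py;  python3 dk.py
```

```text
time: 24.95
eef_pos: [0.6056, -0.2159, 0.1277]
tcp_rot: [-0.028, 1.0, -0.0, 0.0]
contact_force: [-0.6, 0.7, 2.7]
opening: 0.342
finger_force: 50.5
Fn 2.7433269122799 F [-1.0781  0.9758  2.8575] sd 0.553309219609634 gap mm -43.05696388193869 across -67.64451892847073 -350.4052299691836
time: 25.5
eef_pos: [0.6057, -0.2159, 0.1276]
tcp_rot: [-0.028, 1.0, -0.0, 0.0]
contact_force: [-2.4, 1.5, 6.2]
opening: 0.344
finger_force: 51.1
Fn 6.1605483144580475 F [-2.4227  1.4739  6.3356] sd 0.4685648134494392 gap mm -43.13062968929665 across -67.62136774308601 -350.418425972249
[ 0.6057 -0.2159  0.1277] shift [-0.0014 -0.0001  1.3823] turn [ 0.0001  0.0001 -0.0002] q [-0.4999  0.3385  1.7479 -0.0002  1.055  -2.1258] F [-2.0618  0.9686  6.3544]
```

Seated firmly at z = 0.1277 (same as at pick-up). Ease off, release, retreat.

```bash
python3 -m handwheel '[0,0,0.004,0,0,0,0,0,0,0,0,0,0,0,0,0,0,0]' - 20; python3 -m handwheel '[0,0,0,0,0,0,0,0,0,0,0,0,0,0,0,0,0,0,0,0,0,0,0,0,0,0,0,0,0,0]' 0.7; python3 -m handwheel '[0,0,0,0,0,0,0,0,0.05,0,0,0,0,0,0.1,0,0,0,0,0,0.15,0,0,0,0,0,0.15,0,0,0]';python3 -m handwheel '[0,0,0.15,0,0,0,-0.1,0,0.15,0,0,0,-0.15,0,0.1,0,0,0,-0.15,0,0,0,0,0,0,0,0,0,0,0]'; python3 -m handwheel '[0,0,0,0,0,0,0,0,0,0,0,0,0,0,0,0,0,0,0,0,0,0,0,0,0,0,0,0,0,0]'
python3 - <<'E'
from h import *
np.set_printoptions(suppress=True,precision=4)
p,d,c=grab('wrist');w=pts(d,c);cv2.imwrite('pics/wr8.png',p);hsv=cv2.cvtColor(p,cv2.COLOR_BGR2HSV).astype(int);H=w[...,2]
pt=(hsv[...,1]<60)&(hsv[...,2]>110)&(H>.11)&(H<.18)&(abs(w[...,0]-.604)<.03)&(abs(w[...,1]+.2155)<.03);P=w[pt];print(len(P),np.percentile(P,[2,98],axis=0))
T=P[P[:,2]>.157];print(len(T),cv2.minAreaRect((T[:,:2]*1000).astype(np.float32)),T.mean(0) if len(T) else 0,T.max(0))
E
```

```text
time: 26.05
eef_pos: [0.6057, -0.2159, 0.1277]
tcp_rot: [-0.028, 1.0, -0.0, 0.0]
contact_force: [-1.2, 1.1, 5.3]
opening: 0.346
finger_force: 50.8
time: 26.47
eef_pos: [0.6054, -0.2158, 0.1266]
tcp_rot: [-0.028, 1.0, 0.0, -0.0]
contact_force: [-0.1, 0.6, -0.0]
opening: 0.703
finger_force: 0.0
time: 26.88
eef_pos: [0.6051, -0.2156, 0.1951]
tcp_rot: [-0.028, 1.0, 0.0, -0.001]
contact_force: [-0.2, -0.2, 0.9]
opening: 0.699
finger_force: 0.0
time: 27.3
eef_pos: [0.5437, -0.2159, 0.2569]
tcp_rot: [-0.027, 1.0, -0.001, 0.001]
contact_force: [0.3, -0.1, -0.4]
opening: 0.703
finger_force: 0.0
time: 27.72
eef_pos: [0.5459, -0.2158, 0.2541]
tcp_rot: [-0.028, 1.0, 0.0, -0.0]
contact_force: [0.1, -0.3, 0.4]
opening: 0.7
finger_force: 0.0
1473 [[ 0.5954 -0.2321  0.1153]
 [ 0.6145 -0.2036  0.1618]]
932 ((605.4306640625, -217.6371307373047), (19.77663803100586, 29.19569969177246), 2.1687848567962646) [ 0.6047 -0.2176  0.1604] [ 0.6157 -0.2028  0.1624]
```

View pics/wr8.png

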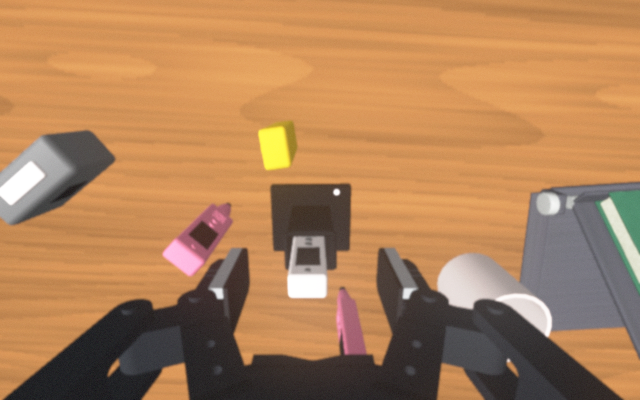

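The pen stands in the dock, blunt end at (308,280). Its top is at 0.1604 m, against 0.1605 m before pick-up, and the neighbours are untouched.

```bash
python3 -c "
from plant import ctrl
print(ctrl.sign_off())"
```

```text
the job is handed in; nothing more can be done
None
```

The job is handed in at about 28 s: the pen pressed the sticker square to the cover at about 3 N for roughly 1.5–2.5 s, the cover closed, the stand did not move, and the pen is back fully home in its dock; nib travel (about 2.4 mm) is inferred from force and position, since nothing showed that it read.

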